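# Reject one jig cover, pin the other home

## Robot

A 7-joint arm with a two-finger parallel gripper is mounted at the origin on a cart in front of the work surface, level with it; the furniture and walls round the work are solid. World frame = base frame: x ahead of the robot, y to its left, z up, the work surface at z = 0. Lengths are in m, angles in rad, forces in N, time in s.
With the tool pointing down it reaches from about 0.35 to 0.9 m from the base axis. Payload 8.1 kg.
Tool frame: the origin (TCP) lies between the finger pads, 19 mm behind the fingertips; this is the grasp point; z points along the fingers, y is the line along which they close (so a half turn about z gives the same grasp; the last joint's range is limited). The gripper opens to 85 mm and grips with 20 to 120 N. Pads are 22 mm wide; open, the fingers measure 114 mm over their backs; the gripper's body (76 mm by 85 mm) begins 54 mm behind the grasp point. The pads swing forward as they close: fully open they stand 13 mm farther back than shut.
Start: joints at [1.026, 0.434, 0.025, 1.573, -0.012, 1.134, -0.075], TCP at [0.267, -0.565, 0.25] pointing down, gripper open.
Joint ranges: [-2.62, 2.62], [-0.44, 2.09], [-1.27, 1.32], [0.08, 2.57], [-1.32, 4.46], [0.12, 2], [-2.74, 2.74]. Speed limits (rad/s): [2.22, 2.22, 3.01, 3.01, 3.14, 3.14, 3.14].

## Interface

Orientations are given as [roll, pitch, yaw] about the fixed x, y, z axes, in that order (R = Rz(yaw) Ry(pitch) Rx(roll)).
In Python, from cell import arm gives the robot as it stands.
- The arm moves only by the tool send_rows, never from a script. Its argument "plan" is text: rows parted by semicolons, each of 5 numbers parted by spaces: the opening, from 0 (shut) to 1 (fully open), then the shift along the world's x, y, z normalised to -1 to 1, where 1 is 80 mm, then the turn about the world's z normalised to -1 to 1, where 1 is 0.1 rad. In form: claw tx ty tz roll; .... A call has 1 to 20 rows; each row shifts and turns the commanded pose from where the row before left it; what a row does not reach is not made up. A row lasts 1/12 s, in which the tool goes at most 41.7 mm and 7.16 degrees, less where a joint would pass 70% of its speed; a pose out of reach is approached as far as the arm can. A call with a number of a shift or a turn outside -1 to 1 is refused whole. A call with a gripper value outside its range is refused whole. The fingers move at their own pace and stop on an object; the grip force is fixed at half the most. Time passes only in rows, so rows that do not move let the fingers close. It gives the time, the measured TCP pose, the force, the opening and the grip force at its end, in the units of the state.
- arm.observe(): the state, without advancing time (a new reading comes with each control period).
- arm.read_camera(name): name is "side" or "top"; returns a dict with "frame" (480x640x3 uint8, red, green, blue), "z_map" (480x640 float32, m along the optical axis (not along the pixel's ray), 0 where there is no reading), "fx", "fy", "cx", "cy" (pixels), "R" (3x3) and "t" (3): a world point X has camera coordinates R X + t. Camera axes: x right, y down, z forward; pixel columns grow to the right and rows downward; lengths in m; the calibration is good to about 2 mm. A picture is of the moment at which its call begins.
- arm.hand_in(): hands the job in; it is judged then, once.
The state is a dict: "t": time; "joint_pos": joint angles; "joint_velocities": joint speeds; "effort": joint torques, N m; "tcp_pos": TCP position; "ee_rot": TCP orientation; "wrist_force": force on the tool from outside, world axes, zero at the start; "moment": the same for the moment, N m; "width": opening from 0.0 (shut) to 1.0 (fully open); "grasp_force": force on a finger pad.
Only numpy, scipy, OpenCV 4.12 (cv2) and the standard library are available. Lean on these libraries where they do the work, as an engineer would, in place of code of your own. Each camera call takes 0.05 s, during which the arm holds its last target. There are 200 camera calls.

## Task

First lay the rejected drill-jig cover (bar-shaped metal tag) flat in the wooden tray and let go of it. Then take the passed cover (round tag) by its grip block, keep its sides parallel to the jig's, touch its underside down on the tip of the locating pin about a centimetre beside its hidden hole, and slide it across until it drops over the pin. Press it fully home against the springs and finish like that, still gripping the block and holding the cover down, with the tools and supplies round the work left where they are.

Things in the scene. Friction and masses are not known exactly. Their poses are not given: they have to be found in the camera images.
- pass_cover: Passed cover, loose, 0.2 kg: wooden plate 100x70x16 mm; dark grip block on its centre (40 mm along x, 22 along y to grip across, 16 to 46 mm above the underside); round dark steel tag, 22 mm wide, 2 mm thick, 35 mm from centre. Underside centre: blind hole 15 mm wide, 16 deep, unseen from above. Origin: centre of underside = hole mouth; x along the 100 mm side, away from the tag; z up.
- reject_cover: Rejected cover, loose, 0.2 kg: same plate, grip block and hole as the passed cover, but its dark steel tag is a bar 58 mm long across the plate, 14 mm wide, 2 mm thick, 35 mm from centre. Origin: centre of the underside; x along the 100 mm side, away from the tag; z up.
- jig: Drill jig, fixed to the bench: plywood base 130 x 100 x 16 mm, above it a dark steel spring plate 96 x 70 x 8 mm, top 30 mm above the bench when unloaded; a steel locating pin through its middle. Origin: centre of the underside on the bench; x along the 130 mm side; z up. The cover's 100 mm side belongs along x, either way round.
- locating_pin: Steel locating pin, fixed at the middle of the jig, upright, 12 mm in diameter, narrowing to 7 mm over its top 2.5 mm. Origin: centre of the tip, 38 mm above the bench, so it stands 8 mm out of the unloaded spring plate.
- lift_plate (a joint): How far the jig's spring plate is pressed down: 0 unloaded, 0.006 m fully home against its stop (its top then 24 mm above the bench). The springs start to give at about 4 N and need about 9 N when home; a cover's own weight does not sink it; it rises again when let go.
- reject_tray: Wooden reject tray, fixed to the bench, 160 x 150 x 22 mm, open on top, walls 5 mm, floor 5 mm thick. Origin: centre of its underside; x along the 160 mm side. A cover fits in any direction.
- bradawl: Bradawl with a wooden handle, 135 mm long, 26 mm thick, lying between the covers; leave alone. Origin: centre of its underside.
- masking_tape: Roll of masking tape, 82 mm wide, 18 mm high, lying flat; leave alone. Origin: centre of its underside.
- glue_bottle: Glue bottle, 50 mm wide, 134 mm tall, standing behind the work; leave alone. Origin: centre of its underside.

How it is judged:
By the outcome, as a careful person would: the job done as asked, in the order asked, and still so for the second after the job is handed in, while the arm keeps its last pose, push and grip.
It also fails if it takes over 70 s, if anything falls off the work surface, if the arm or the gripper's body presses on something with over 40 N, if the wrist force passes 120 N, or if a joint passes its speed limit or range.

## Working session

There is one attempt and no reset: what is moved stays moved. The work goes in short steps, Python scripts to look and compute and a tool call to move; the robot and the scene stay as the last step left them, time stands still between calls to the robot, and variables do not carry over. Pictures are saved under pics/ and viewed, at most 10 in all, crops included, and the job is handed in when it is done.

Besides the shell and the picture viewer there is one more tool, called after "Request:" in YAML: its name, and indented under it one key for each argument. send_rows: Moves the arm, as the interface text tells. Scaled input: -1 to 1 covers 80 mm each way for a shift and 0.1 rad each way for a turn. Its arguments: {"type":"object","properties":{"plan":{"type":"string"}},"required":["plan"]}

```bash
mkdir -p pics; ls; cat > h.py <<'E'
import numpy as np, cv2
from cell import arm
def cam(n): return arm.read_camera(n)
def save(c,f): cv2.imwrite('pics/'+f,c['frame'][:,:,::-1])
def world(c,u,v,d=None):
    u=np.asarray(u,float);v=np.asarray(v,float)
    if d is None: d=c['z_map'][v.astype(int),u.astype(int)]
    P=np.stack([(u-c['cx'])/c['fx']*d,(v-c['cy'])/c['fy']*d,d],-1)
    return (P-c['t'])@c['R']
def ray(c,u,v,z):
    o=-c['R'].T@c['t']; p=np.stack([(np.asarray(u,float)-c['cx'])/c['fx'],(np.asarray(v,float)-c['cy'])/c['fy'],np.ones(np.shape(u))],-1)@c['R']
    return o+p*((z-o[2])/p[...,2])[...,None]
E
python3 - <<'E'
from h import *
for n in('top','side'):
    c=cam(n);save(c,n+'0.png');np.savez(n+'0.npz',**c);print(n,-c['R'].T@c['t'],c['R'][2],c['fx'])
print({k:np.round(v,3) for k,v in arm.observe().items()})
E
```

```text
pics
top [0.48679732 0.17625406 1.21501143] [ 0.10454566  0.02351146 -0.99424213] 594.7460043763825
side [0.41562301 1.2454659  0.61424468] [ 0.16556487 -0.86857144 -0.46708877] 532.1427772263924
{'t': np.float64(0.1), 'joint_pos': array([ 1.026,  0.435,  0.025,  1.574, -0.012,  1.134, -0.075]), 'joint_velocities': array([ 0.   , -0.001, -0.   , -0.003,  0.   ,  0.   , -0.   ]), 'effort': array([ 5.0000e-03, -6.7175e+01,  1.0280e+00, -3.1690e+01,  1.6000e-02,
        7.0000e-03, -0.0000e+00]), 'tcp_pos': array([ 0.267, -0.565,  0.249]), 'ee_rot': array([-3.14 ,  0.   ,  0.442]), 'wrist_force': array([-0.588, -0.104, -0.609]), 'moment': array([-0.008, -0.025, -0.003]), 'grasp_force': np.float64(0.0), 'width': np.float64(1.002)}
```

View pics/top0.png

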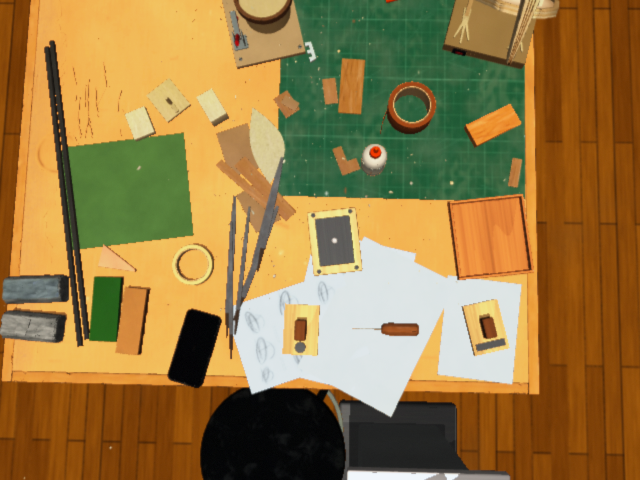

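View pics/side0.png

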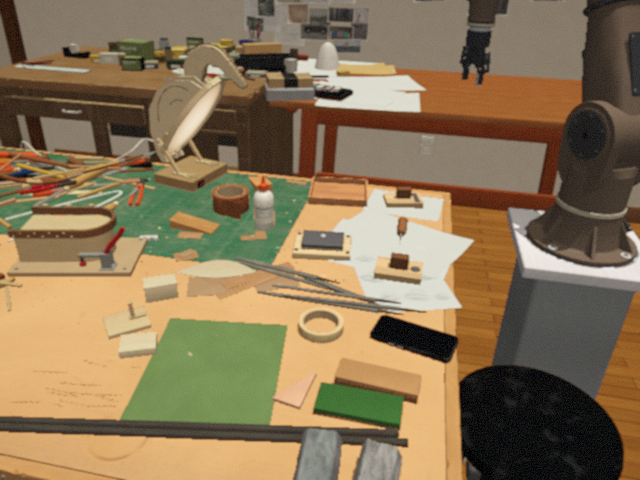

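The top view shows the passed cover at about (301,330), the rejected cover at (486,327), the jig pin at (334,240) and the tray at (489,237). Both tags lie on the robot side. The side view shows the same covers at (399,268) and (403,199), and the jig at (322,243).

```bash
python3 - <<'E'
from h import *
T=dict(np.load('top0.npz'));S=dict(np.load('side0.npz'))
def rect(c,box,lo,hi,pz,name,col=None):
    u0,v0,u1,v1=box;vv,uu=np.mgrid[v0:v1,u0:u1]
    W=world(c,uu,vv);z=W[...,2]
    m=((z>lo)&(z<hi)).astype(np.uint8)
    if col is not None: m=col(c['frame'][v0:v1,u0:u1].astype(int)).astype(np.uint8)
    cs,_=cv2.findContours(m,cv2.RETR_EXTERNAL,cv2.CHAIN_APPROX_NONE)
    k=max(cs,key=cv2.contourArea);f=np.zeros_like(m);cv2.drawContours(f,[k],-1,1,-1)
    zz=np.median(z[(f>0)]);h=zz if pz is None else pz
    P=ray(c,k[:,0,0]+u0,k[:,0,1]+v0,h)[:,:2]
    r=cv2.minAreaRect((P*1000).astype(np.float32))
    print(name,'c',np.round(r[0],1),'size',np.round(r[1],1),'ang',round(r[2],1),'zmed',round(zz*1000,1),'blobC',np.round(W[f>0].mean(0)*1000,1))
for n,b in(('pass',(270,290,335,370)),('rej',(450,290,520,370))):
    dark=lambda f:(f.sum(2)<230)
    wood=lambda f:(f[...,0]-f[...,2]>45)
    rect(T,b,.010,.06,None,n+' h>10')
    rect(T,b,.010,.06,.016,n+' wood',wood)
    rect(T,b,.036,.06,None,n+' block')
rect(T,(300,200,370,285),.008,.06,None,'jig base');rect(T,(300,200,370,285),.024,.06,None,'jig plate')
rect(T,(300,200,370,285),.024,.06,.030,'jig plate col',lambda f:(f.sum(2)<260))
rect(T,(300,200,370,285),.034,.06,None,'pin')
rect(T,(300,200,370,285),.008,.06,.016,'jig base col',lambda f:(f[...,0]-f[...,2]>45)|(f.sum(2)<300))
rect(T,(435,185,540,290),.015,.06,None,'tray')
# z noise
for p in((250,300),(395,329),(410,310),(335,215),(334,240),(334,230),(301,322),(290,325),(486,240),(399,329)):print(p,np.round(world(T,*p)*1000,1),T['frame'][p[1],p[0]])
# side
for n,b in(('pass',(370,245,430,290)),('rej',(380,180,430,212)),('jig',(285,225,360,265))):
    for lo,hi in((.010,.022),(.024,.034),(.036,.06)): 
        try: rect(S,b,lo,hi,None,f'side {n} {lo}')
        except Exception as e: print(n,lo,e)
E
```

```text
pass h>10 c [422.6 258.7] size [ 70.1 100. ] ang 88.6 zmed 16.2 blobC [422.9 257.9  26.4]
pass wood c [422.6 258.5] size [ 70.5 100.1] ang 88.6 zmed 16.2 blobC [423.  257.7  27.6]
pass block c [422.2 258.7] size [38.6 21.5] ang 1.4 zmed 45.1 blobC [422.3 258.4  45. ]
rej h>10 c [ 435.3 -108.2] size [100.2  71.2] ang 14.0 zmed 16.3 blobC [ 435.3 -106.7   23.2]
rej wood c [ 435.4 -108.5] size [100.3  70.7] ang 14.0 zmed 16.3 blobC [ 435.4 -106.7   23.2]
rej block c [ 435.3 -107.8] size [39.8 23. ] ang 13.8 zmed 44.9 blobC [ 435.3 -107.9   44.7]
jig base c [599.6 194.9] size [128.6  98.8] ang 7.4 zmed 25.8 blobC [599.1 194.8  29.7]
jig plate c [600.8 195.1] size [96.  69.9] ang 7.4 zmed 29.5 blobC [599.9 194.8  37.4]Traceback (most recent call last):
  File "<stdin>", line 21, in <module>
  File "<stdin>", line 9, in rect
ValueError: max() iterable argument is empty
```

```bash
python3 - <<'E'
import cv2
a=cv2.imread('pics/top0.png');x=cv2.resize(a[195:375,275:535],None,fx=3,fy=3,interpolation=cv2.INTER_CUBIC)
cv2.imwrite('pics/crop0.png',x)
E
```

```text
(no output)
```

View pics/crop0.png

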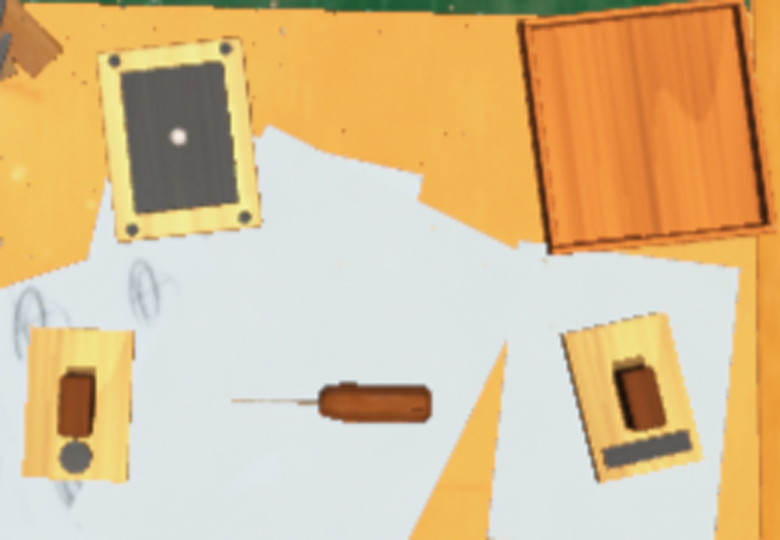

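The crop shows a round tag on the left cover at crop pixel (75,457) and a bar tag on the right cover at (647,449). The pin is at (178,137) and the bradawl lies between the covers.

```bash
python3 - <<'E'
from h import *
T=dict(np.load('top0.npz'));S=dict(np.load('side0.npz'))
def rect(c,box,lo,hi,name):
    u0,v0,u1,v1=box;vv,uu=np.mgrid[v0:v1,u0:u1];W=world(c,uu,vv);z=W[...,2]
    m=((z>lo)&(z<hi)).astype(np.uint8)
    cs,_=cv2.findContours(m,cv2.RETR_EXTERNAL,cv2.CHAIN_APPROX_NONE)
    if not cs: print(name,'none');return
    k=max(cs,key=len);f=np.zeros_like(m);cv2.drawContours(f,[k],-1,1,-1);f&=m
    r=cv2.minAreaRect((W[f>0][:,:2]*1000).astype(np.float32))
    print(name,'c',np.round(r[0],1),'size',np.round(r[1],1),'ang',round(r[2],1),'zmed',round(np.median(z[f>0])*1000,1),'n',f.sum(),'mean',np.round(W[f>0].mean(0)*1000,1))
rect(T,(435,185,540,290),.015,.03,'tray')
rect(T,(300,200,370,285),.033,.06,'pin')
u0,v0,u1,v1=325,230,344,250
g=T['frame'][v0:v1,u0:u1].astype(int).sum(2);vv,uu=np.nonzero(g>420);print('pin col',uu.mean()+u0,vv.mean()+v0,len(uu),np.round(ray(T,uu.mean()+u0,vv.mean()+v0,.0375)*1000,1))
for n,b in(('pass',(370,245,430,290)),('rej',(380,180,430,212)),('jig',(285,225,360,265)),('tray',(300,168,375,210))):
    for lo,hi in((.010,.022),(.024,.033),(.034,.06)): rect(S,b,lo,hi,f'side {n} {lo}')
for p in((250,300),(425,350),(486,240),(334,240),(334,241)):print(p,np.round(world(T,*p)*1000,1))
rect(T,(345,310,425,345),.006,.05,'awl')
E
```

```text
tray c [ 615.9 -119.5] size [160.2 152.7] ang 7.1 zmed 20.8 n 850 mean [ 616.7 -120.4   20.8]
pin c [601.3 196.2] size [10.1 10. ] ang 0.7 zmed 36.5 n 26 mean [600.9 195.3  37. ]
pin col 334.09090909090907 240.0909090909091 22 [600.  195.   37.5]
side pass 0.01 c [421.2 257.7] size [75.4 99.7] ang 87.8 zmed 15.8 n 753 mean [420.8 267.1  15.8]
side pass 0.024 c [421.7 266.7] size [38.5  6.7] ang 3.3 zmed 28.3 n 69 mean [422.3 267.1  28.4]
side pass 0.034 c [422.  259.3] size [39.2 27.1] ang 5.1 zmed 44.1 n 179 mean [421.5 262.8  42.8]
side rej 0.01 c [ 433.1 -107.1] size [102.   74.5] ang 15.4 zmed 15.7 n 384 mean [432.5 -97.8  15.7]
side rej 0.024 c [ 434.4 -101.9] size [17.3 42.2] ang 84.1 zmed 28.6 n 53 mean [ 433.1 -102.    28.6]
side rej 0.034 c [ 433.1 -107.3] size [40.  22.5] ang 12.3 zmed 42.3 n 95 mean [ 433.3 -103.7   42. ]
side jig 0.01 c [599.  197.2] size [129.7 103.1] ang 7.5 zmed 15.6 n 680 mean [594.8 217.9  15.4]
side jig 0.024 c [599.4 194.9] size [95.4 78.1] ang 6.3 zmed 29.6 n 682 mean [598.5 199.   29.4]
side jig 0.034 c [598.2 195.5] size [6.1 9.9] ang 54.9 zmed 36.9 n 12 mean [598.6 195.3  36.9]
side tray 0.01 c [ 614.5 -121.3] size [158.4 161.6] ang 6.9 zmed 16.6 n 502 mean [ 613.9 -114.8   16.5]
side tray 0.024 c [517.5 -12.5] size [0. 0.] ang 0.0 zmed 30.7 n 1 mean [517.5 -12.5  30.7]
side tray 0.034 none
(250, 300) [477.9 363.7   4.7]
(425, 350) [385.2   8.3  -3.5]
(486, 240) [ 608.9 -112.8    6.8]
(334, 240) [600.4 195.2  35.4]
(334, 241) [597.9 195.1  40.5]
awl c [427.3  90.6] size [ 25.5 130.8] ang 0.6 zmed 22.2 n 515 mean [427.6  66.2  21.7]
```

Request:
send_rows:
  plan: "1 0.131 0.357 0 -0.124;1 0.131 0.357 0 -0.124;1 0.131 0.357 0 -0.124;1 0.131 0.357 0 -0.124;1 0.131 0.357 0 -0.124;1 0.131 0.357 0 -0.124;1 0.131 0.357 0 -0.124;1 0.131 0.357 0 -0.124;1 0.131 0.357 0 -0.124;1 0.131 0.357 0 -0.124;1 0.131 0.357 0 -0.124;1 0.131 0.357 0 -0.124;1 0.131 0.357 0 -0.124;1 0.131 0.357 0 -0.124;1 0.131 0.357 0 -0.124;1 0.131 0.357 0 -0.124;1 0 0 -0.4 0;1 0 0 -0.4 0;1 0 0 -0.4 0;1 0 0 0 0"

```text
t: 1.77
tcp_pos: [0.4314, -0.1074, 0.1494]
ee_rot: [-3.138, 0.008, 0.244]
wrist_force: [-0.8, 0.3, -0.3]
width: 0.995
grasp_force: 0.0
```

Request:
send_rows:
  plan: "1 0.04 0 -0.3 0;1 0 0 -0.3 0;1 0 0 -0.3 0;1 0 0 -0.2 0;1 0 0 -0.15 0;1 0 0 0 0;1 0 0 0 0;1 0 0 0 0"

```text
t: 2.43
tcp_pos: [0.439, -0.1083, 0.0553]
ee_rot: [3.141, -0.001, 0.243]
wrist_force: [-0.4, 0.4, -0.2]
width: 1.0
grasp_force: 0.0
```

Request:
send_rows:
  plan: "1 -0.05 0 -0.1 0;1 0 0 -0.1 0;1 0 0 0 0;1 0 0 0 0;0 0 0 0 0;0 0 0 0 0;0 0 0 0 0;0 0 0 0 0;0 0 0 0 0;0 0 0 0 0;0 0 0 0 0;0 0 0 0 0;0 0 0 0 0;0 0 0 0 0"

```text
t: 3.6
tcp_pos: [0.4343, -0.1082, 0.0384]
ee_rot: [3.141, -0.0, 0.243]
wrist_force: [-0.6, -0.6, 5.3]
width: 0.247
grasp_force: 59.1
```

Request:
send_rows:
  plan: "0 0 0 0.15 0;0 0 0 0.25 0;0 0 0 0.25 0;0 0.15 -0.01 0 -0.1;0 0.2 -0.015 0 -0.1;0 0.25 -0.015 0 -0.1;0 0.25 -0.015 0 -0.1;0 0.25 -0.015 0 -0.1;0 0.25 -0.015 0 -0.1;0 0.25 -0.015 0 -0.1;0 0.25 -0.015 0 -0.1;0 0.2 -0.015 0 -0.1;0 0.15 -0.01 0 -0.1;0 0.06 0 0 -0.1;0 0 0 0 -0.1;0 0 0 0 0;0 0 0 0 0;0 0 0 0 0"

```text
t: 5.1
tcp_pos: [0.6139, -0.1193, 0.09]
ee_rot: [-3.142, 0.001, 0.123]
wrist_force: [-0.0, 0.5, -1.4]
width: 0.243
grasp_force: 59.1
```

```bash
python3 - <<'E'
from h import *
a=cam('top')['frame'];s=cam('side')['frame']
o=np.hstack([cv2.resize(a[180:380,280:540],(390,300)),cv2.resize(s[150:290,270:452],(390,300))])
cv2.imwrite('pics/carry.png',o[:,:,::-1]);print(arm.observe()['tcp_pos'])
E
```

```text
[ 0.61430707 -0.11931687  0.09014234]
```

View pics/carry.png

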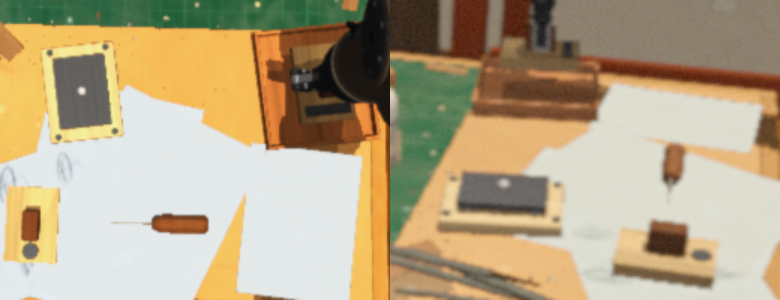

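The rejected cover is level in the grip over the middle of the tray, at (318,85) in the left half. I'll lower it.

Request:
send_rows:
  plan: "0 0 0 -0.15 0;0 0 0 -0.15 0;0 0 0 -0.12 0;0 0 0 -0.08 0;0 0 0 -0.04 0;0 0 0 -0.02 0;0 0 0 0 0;0 0 0 0 0;0 0 0 0 0"

```text
t: 5.95
tcp_pos: [0.6153, -0.1193, 0.0457]
ee_rot: [3.141, -0.001, 0.123]
wrist_force: [0.4, -0.3, -1.1]
width: 0.247
grasp_force: 59.0
```

Request:
send_rows:
  plan: "0 0 0 -0.02 0;0 0 0 0 0;0 0 0 0 0;0.4 0 0 0 0;0.8 0 0 0 0;0.8 0 0 0 0;0.8 0 0 0 0;0.8 0 0 0 0;0.8 0 0 0 0;0.8 0 0 0 0;0.8 0 0 0.2 0;0.8 0 0 0.3 0;0.8 0 0 0.4 0;0.8 0 0 0.4 0;1 0 0 0.2 0"

```text
t: 7.2
tcp_pos: [0.6164, -0.1193, 0.1676]
ee_rot: [3.141, -0.004, 0.123]
wrist_force: [0.9, 0.9, -0.5]
width: 0.921
grasp_force: 0.0
```

Request:
send_rows:
  plan: "1 -0.187 0.363 0 -0.113;1 -0.187 0.363 0 -0.113;1 -0.187 0.363 0 -0.113;1 -0.187 0.363 0 -0.113;1 -0.187 0.363 0 -0.113;1 -0.187 0.363 0 -0.113;1 -0.187 0.363 0 -0.113;1 -0.187 0.363 0 -0.113;1 -0.187 0.363 0 -0.113;1 -0.187 0.363 0 -0.113;1 -0.187 0.363 0 -0.113;1 -0.187 0.363 0 -0.113;1 -0.187 0.363 0 -0.113;1 0 0 -0.2 0;1 0 0 -0.2 0;1 0 0 -0.2 0;1 0 0 0 0;1 0 0 0 0;1 0 0 0 0"

```text
t: 8.78
tcp_pos: [0.4208, 0.2584, 0.1163]
ee_rot: [-3.141, -0.001, -0.024]
wrist_force: [0.1, 0.1, 0.8]
width: 1.003
grasp_force: 0.0
```

```bash
python3 - <<'E'
from h import *
a=cam('top')['frame'];s=cam('side')['frame']
o=np.hstack([cv2.resize(a[180:380,280:540],(390,300)),cv2.resize(s[150:290,270:452],(390,300))])
cv2.imwrite('pics/over.png',o[:,:,::-1]);print(arm.observe()['tcp_pos'])
E
```

```text
[0.4210209  0.25853685 0.11660727]
```

View pics/over.png

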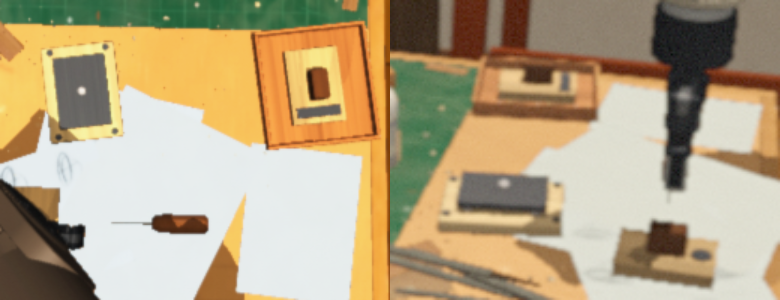

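The rejected cover lies flat in the tray at (318,85) in the left half, released. Now I'll grip the passed cover.

Request:
send_rows:
  plan: "1 0.015 0 -0.25 0;1 0 0 -0.25 0;1 0 0 -0.2 0;1 0 0 -0.15 0;1 0 0 -0.08 0;1 0 0 -0.04 0;1 0 0 0 0;1 0 0 0 0;0 0 0 0 0;0 0 0 0 0;0 0 0 0 0;0 0 0 0 0;0 0 0 0 0;0 0 0 0 0;0 0 0 0 0;0 0 0 0 0;0 0 0 0 0;0 0 0 0 0"

```text
t: 10.38
tcp_pos: [0.4218, 0.2583, 0.0384]
ee_rot: [-3.142, -0.0, -0.024]
wrist_force: [-1.3, -0.4, 5.7]
width: 0.249
grasp_force: 59.6
```

Request:
send_rows:
  plan: "0 0 0 0.15 0;0 0 0 0.25 0;0 0 0 0.25 0;0 0 0 0.1 0;0 0.1 -0.04 0 0.13;0 0.2 -0.08 0 0.14;0 0.2 -0.08 0 0.14;0 0.2 -0.08 0 0.14;0 0.2 -0.08 0 0.14;0 0.2 -0.08 0 0.14;0 0.2 -0.08 0 0.14;0 0.2 -0.08 0 0.14;0 0.2 -0.08 0 0.14;0 0.2 -0.08 0 0.14;0 0.15 -0.05 0 0.14;0 0.05 0 0 0;0 0 0 0 0;0 0 0 0 0;0 0 0 0 0"

```text
t: 11.97
tcp_pos: [0.5884, 0.1942, 0.0977]
ee_rot: [-3.141, 0.001, 0.13]
wrist_force: [-0.5, 0.4, -1.9]
width: 0.249
grasp_force: 58.8
```

```bash
python3 - <<'E'
from h import *
s=cam('side');save(s,'x_side.png');t=cam('top')
st=arm.observe();print(st['tcp_pos'],st['ee_rot'],st['wrist_force'])
vv,uu=np.mgrid[190:280,270:380];W=world(s,uu,vv)
top=(W[...,2]>.068)&(W[...,2]<.077)
P=W[top];r=cv2.minAreaRect((P[:,:2]*1000).astype(np.float32));print('side plate',np.round(r[0],1),np.round(r[1],1),r[2],np.median(P[:,2]),len(P))
vv,uu=np.mgrid[190:290,290:380];W=world(t,uu,vv);top=(W[...,2]>.066)&(W[...,2]<.081);P=W[top]
r=cv2.minAreaRect((P[:,:2]*1000).astype(np.float32));print('top plate',np.round(r[0],1),np.round(r[1],1),r[2],np.median(P[:,2]),len(P))
a=t['frame'];s=s['frame']
o=np.hstack([cv2.resize(a[190:290,280:410],(390,300)),cv2.resize(s[190:290,262:392],(390,300))])
cv2.imwrite('pics/jig.png',o[:,:,::-1])
E
```

```text
[0.58865661 0.19413105 0.09797892] [-3.14147514e+00  5.87540779e-04  1.30472398e-01] [-1.15436953 -0.55443389 -1.68331772]
side plate [640.6 185.6] [101.3 221.9] 79.57203674316406 0.0748013357245132 593
top plate [0. 0.] [0. 0.] 0.0 nan 0
  return _methods._mean(a, axis=axis, dtype=dtype,
  ret = ret.dtype.type(ret / rcount)
```

View pics/jig.png

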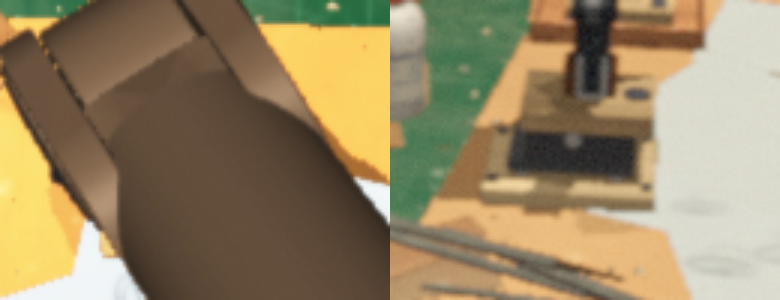

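The cover hangs level and parallel over the jig, and the pin is still visible below it at (572,141). I'll lower it onto the pin tip.

Request:
send_rows:
  plan: "0 0 0 -0.1 0;0 0 0 -0.08 0;0 0 0 -0.05 0;0 0 0 -0.02 0;0 0 0 0 0;0 0 0 -0.01 0;0 0 0 0 0;0 0 0 0 0"

```text
t: 12.73
tcp_pos: [0.5898, 0.1935, 0.0774]
ee_rot: [-3.142, -0.0, 0.129]
wrist_force: [0.5, 0.4, -1.6]
width: 0.246
grasp_force: 58.8
```

Request:
send_rows:
  plan: "0 0 0 -0.01 0;0 0 0 0 0;0 0 0 -0.01 0;0 0 0 0 0;0 0 0 0 0"

```text
t: 13.15
tcp_pos: [0.5897, 0.1935, 0.0763]
ee_rot: [3.142, -0.001, 0.129]
wrist_force: [-2.9, -0.3, 5.9]
width: 0.247
grasp_force: 60.0
```

Request:
send_rows:
  plan: "0 0.0125 0.0016 0 0;0 0.0125 0.0016 0 0;0 0.0125 0.0016 0 0;0 0.0125 0.0016 0 0;0 0.0125 0.0016 0 0;0 0.0125 0.0016 0 0;0 0 0 0 0;0 0 0 0 0"

```text
t: 13.82
tcp_pos: [0.5955, 0.1944, 0.0758]
ee_rot: [-3.141, -0.0, 0.13]
wrist_force: [-1.8, -0.4, 3.1]
width: 0.25
grasp_force: 59.6
```

Request:
send_rows:
  plan: "0 0.0125 0.0016 -0.003 0;0 0.0125 0.0016 0 0;0 0 0 0 0;0 0.0125 0.0016 0 0;0 0.0125 0.0016 0 0;0 0 0 0 0;0 0 0 0 0;0 0 0 0 0"

```text
t: 14.48
tcp_pos: [0.5996, 0.1947, 0.0753]
ee_rot: [3.142, 0.0, 0.129]
wrist_force: [-0.0, 0.5, -2.1]
width: 0.243
grasp_force: 59.0
```

The contact force is gone, so the hole is over the pin. I'll lower the cover.

Request:
send_rows:
  plan: "0 0 0 -0.0125 0;0 0 0 -0.0125 0;0 0 0 -0.0125 0;0 0 0 -0.0125 0;0 0 0 0 0;0 0 0 0 0"

```text
t: 14.98
tcp_pos: [0.5996, 0.1945, 0.0712]
ee_rot: [3.141, 0.0, 0.129]
wrist_force: [0.1, -1.5, -2.0]
width: 0.247
grasp_force: 58.9
```

Request:
send_rows:
  plan: "0 0 0 -0.0125 0;0 0 0 -0.0125 0;0 0 0 -0.0125 0;0 0 0 -0.0125 0;0 0 0 -0.0125 0;0 0 0 0 0;0 0 0 0 0;0 0 0 0 0"

```text
t: 15.65
tcp_pos: [0.5997, 0.1946, 0.0666]
ee_rot: [3.141, -0.0, 0.129]
wrist_force: [-0.2, -2.9, 3.8]
width: 0.244
grasp_force: 59.6
```

Request:
send_rows:
  plan: "0 0 0 -0.0125 0;0 0 0 -0.0125 0;0 0 0 -0.0125 0;0 0 0 -0.0125 0;0 0 0 0 0;0 0 0 0 0;0 0 0 0 0"

```text
t: 16.23
tcp_pos: [0.5998, 0.1945, 0.0627]
ee_rot: [3.141, -0.0, 0.129]
wrist_force: [-1.3, -4.1, 6.3]
width: 0.246
grasp_force: 60.1
```

Request:
send_rows:
  plan: "0 0 -0.006 -0.01 0;0 0 0 -0.01 0;0 0 0 0 0;0 0 0 0 0;0 0 0 0 0"

```text
t: 16.65
tcp_pos: [0.5998, 0.1945, 0.0623]
ee_rot: [-3.141, -0.001, 0.129]
wrist_force: [-5.3, -3.9, 17.8]
width: 0.247
grasp_force: 61.7
```

```bash
python3 - <<'E'
from h import *
s=cam('side');a=cam('top')['frame']
vv,uu=np.mgrid[200:280,270:380];W=world(s,uu,vv);f=s['frame'][200:280,270:380].astype(int)
m=(W[...,2]>.034)&(W[...,2]<.046)&(np.abs(W[...,0]-.6)<.06)&(W[...,1]>.15)&(W[...,1]<.24)
z=W[...,2][m];print(m.sum(),np.percentile(z,[25,50,75]))
r=cv2.minAreaRect((W[m][:,:2]*1000).astype(np.float32));print(r)
st=arm.observe();print(st['t'],st['tcp_pos'],st['wrist_force'])
o=np.hstack([cv2.resize(a[180:380,280:540],(390,300)),cv2.resize(s['frame'][190:290,262:392],(390,300))])
cv2.imwrite('pics/end.png',o[:,:,::-1])
E
```

```text
606 [0.03858927 0.03954754 0.04057783]
((599.0851440429688, 195.96893310546875), (99.99359130859375, 78.42330932617188), 7.608345031738281)
16.75 [0.59977215 0.19457794 0.06236088] [-4.98646221 -4.15771698 18.83015812]
```

View pics/end.png

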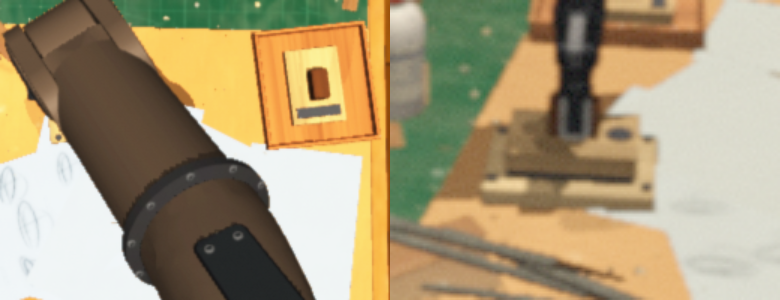

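The cover sits level over the pin, with its top at about 40 mm (24 + 16 mm), so it is fully home. The rejected cover still lies in the tray at (318,85).

```bash
python3 -c "
from cell import arm
print(arm.hand_in())"
```

```text
the job is handed in; nothing more can be done
None
```

The job is handed in at about 17 s of the 70 s: the rejected cover lies flat and released in the tray, and the passed cover is on the pin, pressed fully home at about 19 N and still gripped.

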